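Unlatch and slide off a vacuum pump's filter cover

ROBOT

A 6-joint arm with a two-finger parallel gripper is mounted at the origin on the work surface. World frame = base frame: x ahead of the robot, y to its left, z up, the work surface at z = 0. Lengths are in m, angles in rad, forces in N, time in s.
With the tool pointing down it reaches from about 0.35 to 0.975 m from the base axis. Payload 4.9 kg.
Tool frame: the origin (TCP) lies between the finger pads; the fingertips stand 22 mm ahead of it and the grasp point (between the pads) lies 3 mm ahead of it; z points along the fingers, y is the line along which they close (so a half turn about z gives the same grasp; the last joint's range is limited). The gripper opens to 85 mm and grips with 20 to 120 N. Pads are 22 mm wide; open, the fingers measure 114 mm over their backs; the gripper's body (76 mm by 85 mm) begins 54 mm behind the grasp point. The pads swing forward as they close: fully open they stand 13 mm farther back than shut.
Start: joints at [1.145, 0.053, 1.613, -0, 1.476, -0.119], TCP at [0.189, 0.596, 0.253] pointing down, gripper open.
Joint ranges: [-3.01, 3.01], [-1.01, 2.22], [0.06, 2.58], [-1.02, 4.17], [0.09, 2.62], [-3.14, 3.14]. Speed limits (rad/s): [2.57, 2.57, 3.14, 3.14, 3.14, 3.14].

INTERFACE

Orientations are given as a unit quaternion [w, x, y, z].
In Python, from plant import state, grab_frame, get_calibration, job_done, recognise, regions_of gives the robot as it stands.
- The arm moves only by the tool apply_moves, never from a script. Its argument "targets" is a list of rows, each an object with "translation": the shift along the tool's x, y, z normalised to -1 to 1, where 1 is 100 mm, a list of three; "twist": the turn about the tool's z normalised to -1 to 1, where 1 is 0.1 rad; "hand": the opening, from 0 (shut) to 1 (fully open). A call has 1 to 8 rows; each row shifts and turns the commanded pose from where the row before left it, along the tool's axes as they then stand; what a row does not reach is not made up. A row lasts 1/10 s, in which the tool goes at most 50 mm and 8.59 degrees, less where a joint would pass 70% of its speed; a pose out of reach is approached as far as the arm can. A call with a number of a shift or a turn outside -1 to 1 is refused whole. A call with a gripper value outside its range is refused whole. The fingers move at their own pace and stop on an object; the grip force is fixed at half the most. Time passes only in rows, so rows that do not move let the fingers close. It gives the time, the measured TCP pose, the force, the opening and the grip force at its end, in the units of the state.
- state(): the state, without advancing time (a new reading comes with each control period).
- grab_frame(name): name is "scene" or "top" or "wrist"; returns the picture (384x512x3 uint8, red, green, blue); there is no depth.
- get_calibration(name): a dict with "camera_matrix" (3x3 intrinsics, pixels), "D" ([k1, k2, p1, p2, k3] as OpenCV has them; the pictures are not rectified), "pose" (4x4, takes a point from camera to world coordinates). Camera axes: x right, y up, looking along -z (the intrinsics and any distortion apply to the point x, -y, -z); pixel columns grow to the right and rows downward; lengths in m; the calibration is good to about 2 mm. A picture is of the moment at which its call begins: read the wrist's pose just before it. get_calibration takes no time and is no camera call; for the wrist camera it gives the pose at the moment of the call.
- job_done(): hands the job in; it is judged then, once.
Trained networks look in the newest picture that a camera, given by its name, has taken for a name from the list of things; names that differ only in an ending like _2 or _b are one class to them, and where a whole thing is asked for, a point or a joint stands for the part that bears it (a point fixed in the world has none). Each returns a list of dicts, best first, with "score" (0 to 1); they miss things now and then, are a little off and sometimes report something else, mostly with a low value. They report only what shows in the picture. A call takes as long as a camera call. They do not tell look-alikes from the thing itself.
- recognise(camera, query): "point" ([x, y, z] in m, in world coordinates, good to about 4 mm: the middle of the surface that is visible of it).
- regions_of(camera, query): "pixels" (384x512 bool, what is visible of it).
The state is a dict: "time": time; "joint_pos": joint angles; "joint_vel": joint speeds; "joint_efforts": joint torques, N m; "tool_pos": TCP position; "tool_rot": TCP orientation; "contact_force": force on the tool from outside, world axes, zero at the start; "ft_torque": the same for the moment, N m; "gripper_width": opening from 0.0 (shut) to 1.0 (fully open); "grasp_force": force on a finger pad.
Only numpy, scipy, OpenCV 4.12 (cv2) and the standard library are available. Lean on these libraries where they do the work, as an engineer would, in place of code of your own. Each camera call takes 0.05 s, during which the arm holds its last target. There are 200 camera calls.

TASK

Open the filter bay on top of the bench vacuum pump: press the snap tab in front of the filter cover fully down until it lies flush, then push the released cover by its upright rib along its guide rails, completely off its seat and onto the pump's parking deck, so that the filter is uncovered. Only press and push: do not lift or tip the cover or take it off the pump, and leave the flask, jar and dishes beside the pump where they stand.

Things in the scene. Friction and masses are not known exactly. Their poses are not given: they have to be found in the camera images.
- pump: Fixed white bench pump, 130 mm (its x) by 270 mm (its y), flat top deck 88 mm high; origin at the centre of its underside, z up. The covered seat is at its -y end, the empty parking deck at its +y end. Along both long sides run guide walls (inner faces x = +-43.5 mm, 10.5 mm high) and 3 mm runners that carry the cover. Stops close both ends; the cover moves only towards +y, over the tab.
- seat (a point): Centre of the seat at deck height, over the filter: pump y = -82 mm, z = 88 mm. The seat reaches 42 mm either way along y; over it only, lips stick inward from the guide walls to x = +-37 mm, up to 14 mm above the deck. The seated cover's centre is within 3 mm of here.
- parking (a point): Middle of the parking deck: pump y = +42 mm, z = 88 mm. The cover is completely off its seat when its centre is past pump y = +2 mm (40 mm before this point), and meets the end stop (8.5 mm high) at y = +81 mm.
- tab_top (a point): Centre of the top of the grey snap tab, 26 mm (x) by 42 mm (y), axes as the pump's; at pump x = 0, y = -14 mm, 3 mm in front of the seated cover's +y edge. Up, its top is 10 mm above the deck and blocks the cover; pressed straight down fully it is flush with the deck (88 mm above the bench). It needs about 8 N and stays where it is pushed; nothing brings it back.
- tab (a joint): How far the snap tab is pressed down, m: 0 fully up (starts at 0 to 0.0015), 0.010 flush with the deck; the cover passes above it from about 0.0075.
- cover_center (a point): Centre of the top of the loose bare aluminium cover plate, at the foot of its rib; axes as the pump's. Plate 84 x 84 x 6 mm, about 0.12 kg, its top 97 mm above the bench. An upright rib across its middle, 50 mm long (x), 8 mm thick (y), stands 18 mm above the plate. It slides in its guides with about 1 N, 1.5 mm play each side.
- cover: The same cover; origin at the centre of its underside, 6 mm below cover_center.
- flask: Bystander: conical glass flask, 76 mm across, 105 mm tall; origin at the centre of its underside.
- jar: Bystander: jar with a red cap, 60 mm across, 85 mm tall; origin at the centre of its underside.
- dishes: Bystander: stack of clear round culture dishes, 88 mm across, 58 mm tall; origin at the centre of its underside.
There are look-alikes about, which are no part of the job. What is meant by the cover is not blue or turquoise, and is the smaller of those in its own colour.

How it is judged:
By the outcome, as a careful person would: the job done as asked, in the order asked, and still so for the second after the job is handed in, with the robot touching nothing.
It also fails if it takes over 48 s, if anything falls off the work surface, if the arm or the gripper's body presses on something with over 40 N, if the wrist force passes 120 N, or if a joint passes its speed limit or range.

## Working session

There is one attempt and no reset: what is moved stays moved. The work goes in short steps, Python scripts to look and compute and a tool call to move; the robot and the scene stay as the last step left them, time stands still between calls to the robot, and variables do not carry over. Pictures are saved under pics/ and viewed, at most 10 in all, crops included, and the job is handed in when it is done.

Besides the shell and the picture viewer there is one more tool, called after ">>>" in YAML: its name, and indented under it one key for each argument. apply_moves: Moves the arm, as the interface text tells. Its arguments: {"type":"object","properties":{"targets":{"type":"array"}},"required":["targets"]}

```bash
mkdir -p pics; python3 - <<'E'
from plant import *
import cv2,numpy as np
a=grab_frame("scene");b=grab_frame("top")
cv2.imwrite("pics/a.png",cv2.resize(a,(800,600))[:,:,::-1]);cv2.imwrite("pics/b.png",cv2.resize(b,(800,600))[:,:,::-1])
for c in("scene","top"):
  for q in("pump","cover","tab_top","cover_center","flask","jar","dishes"):
    print(c,q,[(np.round(r["point"],3).tolist(),round(r["score"],2)) for r in recognise(c,q)])
s=state();print(s["tool_pos"],s["tool_rot"],s["time"])
E
```

```text
scene pump [([0.596, 0.012, 0.09], 0.9)]
scene cover [([0.304, -0.211, 0.006], 0.95), ([0.52, -0.339, 0.003], 0.94), ([0.51, -0.097, 0.1], 0.83), ([0.743, -0.324, 0.007], 0.61)]
scene tab_top [([0.552, -0.05, 0.099], 0.6)]
scene cover_center [([0.525, -0.34, 0.006], 0.77), ([0.509, -0.091, 0.097], 0.69), ([0.301, -0.209, 0.01], 0.64), ([0.739, -0.325, 0.004], 0.58)]
scene flask [([0.711, -0.097, 0.046], 0.85)]
scene jar [([0.605, -0.178, 0.058], 0.81)]
scene dishes [([0.696, 0.133, 0.059], 0.97)]
top pump [([0.573, -0.022, 0.089], 0.66)]
top cover [([0.735, -0.33, 0.005], 0.91), ([0.522, -0.337, 0.007], 0.7), ([0.506, -0.105, 0.096], 0.62)]
top tab_top [([0.55, -0.052, 0.088], 0.56)]
top cover_center [([0.735, -0.33, 0.005], 0.96), ([0.519, -0.334, 0.004], 0.89), ([0.508, -0.102, 0.096], 0.75), ([0.3, -0.222, 0.008], 0.68)]
top flask [([0.698, -0.104, 0.048], 0.96)]
top jar [([0.59, -0.192, 0.083], 0.81), ([0.572, -0.024, 0.09], 0.19), ([0.508, -0.101, 0.096], 0.16)]
top dishes [([0.687, 0.108, 0.058], 0.86)]
[0.18874706 0.59580548 0.25333454] [-4.12974239e-06  1.52801470e-01  9.88256905e-01  3.02640577e-05] 0.8
```

View pics/a.png

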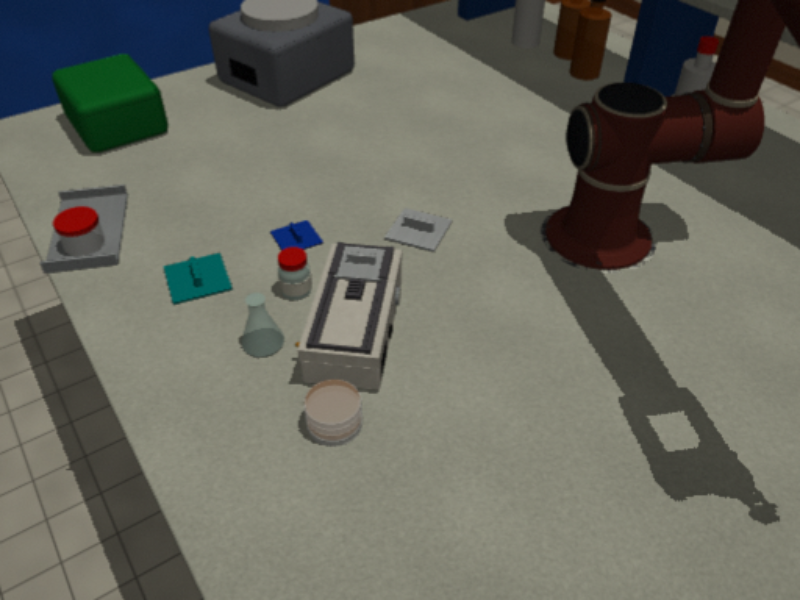

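View pics/b.png

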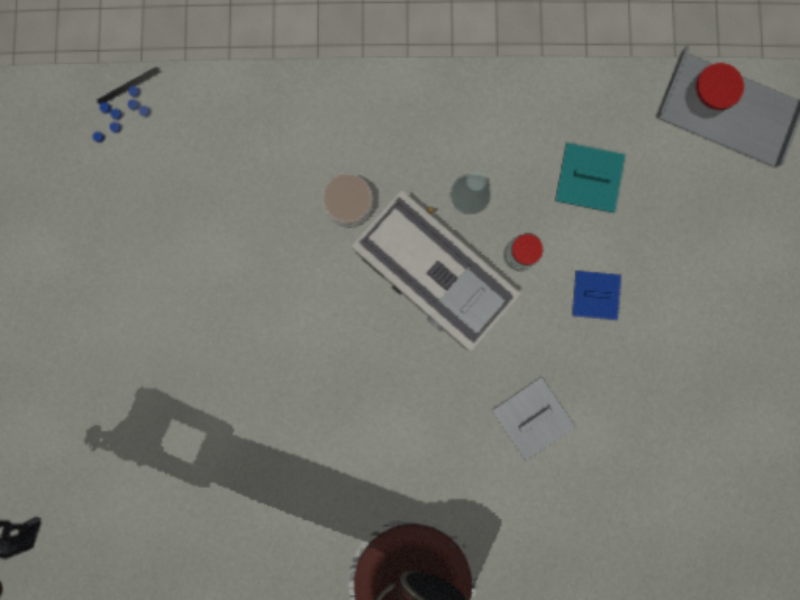

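The top view shows the pump at (437,270) of the 800x600 picture. The seated aluminium cover is at (473,298), the tab at (441,275) and the empty parking deck at the upper left. The bare plate at (534,418) is the larger look-alike. Next I measure the pump's pose from its edges and the masks.

```bash
cat > h.py <<'E'
from plant import *
import cv2,numpy as np
def unproj(cam,px,z):
    c=get_calibration(cam);K=np.array(c["camera_matrix"]);T=np.array(c["pose"])
    u=cv2.undistortPoints(np.float64(px).reshape(-1,1,2),K,np.float64(c["D"])).reshape(-1,2)
    d=np.c_[u[:,0],-u[:,1],-np.ones(len(u))]@T[:3,:3].T;o=T[:3,3]
    return o+d*((z-o[2])/d[:,2])[:,None]
def rects(cam,q,z,lo=0.3):
    for r in regions_of(cam,q):
        ys,xs=np.nonzero(r["pixels"])
        if len(xs)<20 or r["score"]<lo: continue
        P=unproj(cam,np.c_[xs,ys],z)[:,:2]
        (c,wh,a)=cv2.minAreaRect(np.float32(P*1000))
        print(cam,q,round(r["score"],2),"mean",P.mean(0).round(4),"rect c",np.round(c,1),"wh",np.round(wh,1),"ang",round(a,1))
E
python3 - <<'E'
from h import *
for cam in("top","scene"):
  grab_frame(cam)
  rects(cam,"pump",.095);rects(cam,"cover",.097);rects(cam,"tab_top",.098)
p=np.float64([(405,193),(520,292),(472,348),(355,243)])*.64
P=unproj("top",p,.0985)[:,:2];print(P.round(4),P.mean(0))
for i in range(4):
  d=P[i]-P[(i+1)%4];print(np.linalg.norm(d).round(4),np.degrees(np.arctan2(d[1],d[0])).round(1))
E
```

```text
top pump 0.91 mean [ 0.5643 -0.0275] rect c [555.4 -40.3] wh [273.  143.9] ang 45.5
top cover 0.97 mean [ 0.5039 -0.1014] rect c [ 504.4 -101.9] wh [83.5 73.8] ang 48.4
top cover 0.84 mean [ 0.307  -0.2032] rect c [ 306.3 -203.6] wh [103.8 101.8] ang 34.6
top cover 0.71 mean [ 0.7137 -0.3077] rect c [ 713.8 -308.1] wh [105.2 103.5] ang 78.5
top cover 0.58 mean [ 0.5124 -0.3146] rect c [ 512.3 -314.5] wh [79.4 78.2] ang 84.4
top tab_top 0.58 mean [ 0.5477 -0.0519] rect c [547.  -51.8] wh [41.  26.2] ang 44.6
scene pump 0.68 mean [0.597  0.0126] rect c [577.9 -13.8] wh [336.2 144.8] ang 47.8
scene cover 0.82 mean [ 0.3681 -0.124 ] rect c [ 367.3 -125. ] wh [107.8 100.5] ang 34.4
scene cover 0.78 mean [ 0.5659 -0.236 ] rect c [ 568.5 -234.5] wh [80.8 77.3] ang 82.5
scene cover 0.75 mean [ 0.766  -0.2263] rect c [ 763.5 -229.4] wh [118.3 104.7] ang 78.1
scene cover 0.7 mean [ 0.5093 -0.1007] rect c [ 508.4 -102.6] wh [89.  77.5] ang 50.7
scene tab_top 0.46 mean [ 0.5513 -0.0498] rect c [551.7 -48.8] wh [43.6 24.2] ang 56.1
[[ 0.6872  0.0075]
 [ 0.5174 -0.1852]
 [ 0.4238 -0.1033]
 [ 0.6023  0.0926]] [ 0.55769405 -0.0470965 ]
0.2568 48.6
0.1244 -41.2
0.265 -132.3
0.1203 134.9
```

>>> apply_moves:
  targets:
    - {"translation":[-0.34,-0.32,0],"twist":0,"hand":0}
    - {"translation":[-0.34,-0.32,0],"twist":0,"hand":0}
    - {"translation":[-0.34,-0.32,0],"twist":0,"hand":0}
    - {"translation":[-0.34,-0.32,0],"twist":0,"hand":0}
    - {"translation":[-0.34,-0.32,0],"twist":0,"hand":0}
    - {"translation":[-0.34,-0.32,0],"twist":0,"hand":0}
    - {"translation":[-0.34,-0.32,0],"twist":0,"hand":0}
    - {"translation":[-0.34,-0.32,0],"twist":0,"hand":0}

```text
time: 2.0
tool_pos: [0.3713, 0.2679, 0.2537]
tool_rot: [0.001, 0.153, 0.988, 0.0]
contact_force: [0.9, 0.2, -0.1]
gripper_width: 0.002
grasp_force: 0.0
```

>>> apply_moves:
  targets:
    - {"translation":[-0.34,-0.32,0],"twist":0,"hand":0}
    - {"translation":[-0.34,-0.32,0],"twist":0,"hand":0}
    - {"translation":[-0.34,-0.32,0],"twist":0,"hand":0}
    - {"translation":[-0.34,-0.32,0],"twist":0,"hand":0}
    - {"translation":[-0.34,-0.32,0],"twist":1,"hand":0}
    - {"translation":[-0.34,-0.32,0],"twist":1,"hand":0}
    - {"translation":[0,0,0],"twist":1,"hand":0}
    - {"translation":[0,0,0],"twist":1,"hand":0}

```text
time: 2.8
tool_pos: [0.5035, 0.0213, 0.2533]
tool_rot: [-0.0, 0.35, 0.937, 0.0]
contact_force: [0.4, 1.1, -0.9]
gripper_width: 0.0
grasp_force: 0.0
```

```bash
cat >> h.py <<'E'
from scipy.spatial.transform import Rotation as R
def tool():
    s=state();M=R.from_quat(np.roll(s["tool_rot"],-1)).as_matrix()
    print("t",round(s["time"],2),"pos",np.round(s["tool_pos"],4),"yaw_y",np.degrees(np.arctan2(M[1,1],M[0,1])).round(2),"z",M[:,2].round(3),"F",np.round(s["contact_force"],1),"w",round(s["gripper_width"],2))
    return np.array(s["tool_pos"]),M
E
python3 - <<'E'
from h import *
tool()
w=grab_frame("wrist");cv2.imwrite("pics/c.png",cv2.resize(w,(800,600))[:,:,::-1])
rects("wrist","cover",.097);rects("wrist","tab_top",.098);rects("wrist","pump",.0985)
E
```

```text
t 2.8 pos [0.5035 0.0213 0.2533] yaw_y 49.08 z [-0.  0. -1.] F [ 0.4  1.1 -0.9] w 0.0
wrist cover 0.93 mean [ 0.4982 -0.2326] rect c [ 498.3 -234.6] wh [69.4 58.2] ang 83.4
wrist cover 0.74 mean [ 0.3435 -0.1387] rect c [ 344.5 -140.1] wh [59.8 83.7] ang 33.9
wrist cover 0.71 mean [ 0.5075 -0.1002] rect c [ 507.7 -100.8] wh [83.7 76.1] ang 49.0
wrist tab_top 0.77 mean [ 0.5397 -0.0534] rect c [544.4 -52. ] wh [31.4 29.6] ang 49.9
wrist pump 0.9 mean [ 0.5411 -0.0032] rect c [546.4 -27.8] wh [262.1 146.4] ang 49.4
```

View pics/c.png

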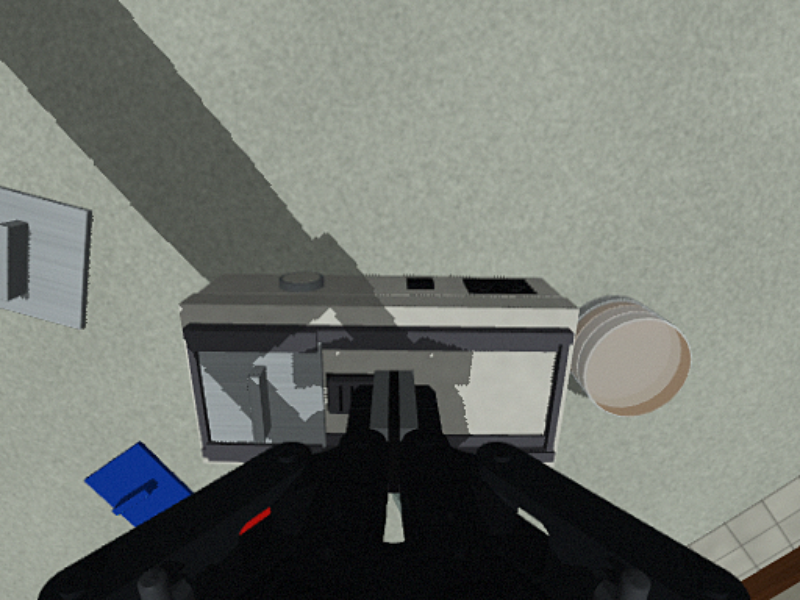

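The wrist view shows the cover at (260,395), with its rib near (262,403). The tab is at (350,393), partly behind the fingers, and the pump's long sides lie nearly parallel to the tool's y. I'll unproject the edges.

```bash
python3 - <<'E'
from h import *
y=np.radians(49.0);U=np.array([np.cos(y),np.sin(y)]);V=np.array([np.sin(y),-np.cos(y)]) # pump y, pump x
for n,p,z in[("wall outer",[(187,327),(573,328),(553,461),(204,461)],.0985),("cover +y edge",[(322,347),(326,444)],.097),("cover -y",[(198,350),(207,442)],.097),("tab -y corners",[(327,375),(329,413)],.098),("rib top -y/+y",[(251,367),(266,367),(252,440),(268,440)],.115)]:
  P=unproj("wrist",np.float64(p)*.64,z)[:,:2]
  print(n,P.round(4).tolist(),"along",(P@U).round(4),"across",(P@V).round(4))
print("tcp",np.array([.5035,.0213])@U,np.array([.5035,.0213])@V)
for q in ([.506,-.1017],[.5475,-.0518]):print(np.array(q)@U,np.array(q)@V)
E
```

```text
wall outer [[0.4378, -0.1001], [0.6029, 0.0934], [0.6837, 0.0244], [0.5169, -0.1727]] along [0.2117 0.466  0.4669 0.2088] across [0.3961 0.3938 0.5    0.5034]
cover +y edge [[0.5064, -0.0422], [0.5645, -0.0932]] along [0.3004 0.3   ] across [0.4099 0.4872]
cover -y [[0.4538, -0.1081], [0.5075, -0.1594]] along [0.2162 0.2126] across [0.4134 0.4875]
tab -y corners [[0.5235, -0.0535], [0.5464, -0.073]] along [0.3031 0.3034] across [0.4302 0.4602]
rib top -y/+y [[0.4829, -0.0787], [0.4891, -0.0713], [0.5217, -0.1187], [0.5287, -0.1102]] along [0.2574 0.2671 0.2527 0.2637] across [0.4161 0.416  0.4716 0.4713]
tcp 0.3464010351554654 0.36602221632466786
0.2552119043605408 0.4486042508410572
0.3200983621167631 0.44718735287367595
```

>>> apply_moves:
  targets:
    - {"translation":[-0.4,-0.12,0],"twist":0,"hand":0}
    - {"translation":[-0.41,-0.114,0],"twist":0,"hand":0}
    - {"translation":[0,0,0.4],"twist":0,"hand":0}
    - {"translation":[0,0,0.4],"twist":0,"hand":0}
    - {"translation":[0,0,0.2],"twist":0,"hand":0}
    - {"translation":[0,0,0.1],"twist":0,"hand":0}
    - {"translation":[0,0,0],"twist":0,"hand":0}

```text
time: 3.7
tool_pos: [0.5486, -0.0469, 0.1419]
tool_rot: [-0.001, 0.345, 0.938, -0.0]
contact_force: [-0.2, 0.6, -0.2]
gripper_width: -0.002
grasp_force: 0.0
```

```bash
python3 - <<'E'
from h import *
p,M=tool()
y=np.radians(49.0);U=np.array([np.cos(y),np.sin(y)]);V=np.array([np.sin(y),-np.cos(y)]);print(p[:2]@U,p[:2]@V)
w=grab_frame("wrist");cv2.imwrite("pics/d.png",cv2.resize(w,(800,600))[:,:,::-1])
E
```

```text
t 3.7 pos [ 0.5486 -0.0469  0.1419] yaw_y 49.59 z [-0.003  0.001 -1.   ] F [-0.2  0.6 -0.2] w -0.0
0.32448913184077505 0.44481697407112286
```

View pics/d.png

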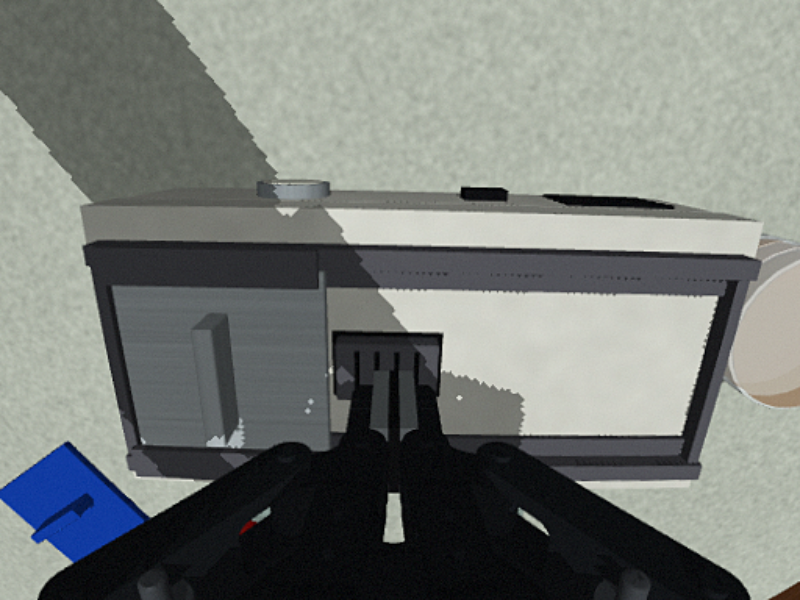

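The wrist view shows the tab at (334..442, 332..398), standing up and partly under the fingertips at (393,400). The rib is at (213,380). I'll compute both more precisely.

```bash
python3 - <<'E'
from h import *
y=np.radians(49.0);U=np.array([np.cos(y),np.sin(y)]);V=np.array([np.sin(y),-np.cos(y)])
for n,p,z in[("wall outer",[(88,243),(757,258),(698,472),(132,472)],.0985),("cover +y edge",[(327,290),(329,445)],.097),("cover -y",[(112,288),(140,445)],.097),("tab corners",[(334,332),(442,334),(337,398),(440,396)],.098),("rib top",[(205,315),(228,315),(218,444),(238,435)],.115)]:
  P=unproj("wrist",np.float64(p)*.64,z)[:,:2]
  print(n,"along",(P@U).round(4),"across",(P@V).round(4))
E
```

```text
wall outer along [0.2087 0.4656 0.4661 0.2063] across [0.3977 0.4004 0.5016 0.5035]
cover +y edge along [0.299  0.2972] across [0.4159 0.4873]
cover -y along [0.214 0.212] across [0.416  0.4896]
tab corners along [0.3013 0.344  0.3016 0.3445] across [0.433  0.4334 0.4629 0.4615]
rib top along [0.258  0.2663 0.2561 0.2646] across [0.4199 0.4198 0.4744 0.4699]
```

>>> apply_moves:
  targets:
    - {"translation":[-0.02,-0.015,0.1],"twist":0.09,"hand":0}
    - {"translation":[0,0,0.08],"twist":0,"hand":0}
    - {"translation":[0,0,0.04],"twist":0,"hand":0}
    - {"translation":[0,0,0.03],"twist":0,"hand":0}
    - {"translation":[0,0,0.03],"twist":0,"hand":0}
    - {"translation":[0,0,0.02],"twist":0,"hand":0}
    - {"translation":[0,0,0],"twist":0,"hand":0}

```text
time: 4.45
tool_pos: [0.55, -0.0499, 0.1141]
tool_rot: [-0.0, 0.35, 0.937, -0.0]
contact_force: [-3.1, 0.7, 3.9]
gripper_width: 0.002
grasp_force: 2.2
```

>>> apply_moves:
  targets:
    - {"translation":[0,0,0.02],"twist":0,"hand":0}
    - {"translation":[0,0,0.02],"twist":0,"hand":0}
    - {"translation":[0,0,0],"twist":0,"hand":0}

```text
time: 4.75
tool_pos: [0.5501, -0.05, 0.1102]
tool_rot: [-0.0, 0.35, 0.937, -0.0]
contact_force: [-3.3, 0.9, 5.4]
gripper_width: 0.003
grasp_force: 2.6
```

>>> apply_moves:
  targets:
    - {"translation":[0,0,0.01],"twist":0,"hand":0}
    - {"translation":[0,0,0.01],"twist":0,"hand":0}
    - {"translation":[0,0,0],"twist":0,"hand":0}

```text
time: 5.05
tool_pos: [0.5502, -0.05, 0.11]
tool_rot: [-0.0, 0.35, 0.937, -0.0]
contact_force: [-8.3, 1.4, 14.2]
gripper_width: 0.002
grasp_force: 7.3
```

>>> apply_moves:
  targets:
    - {"translation":[0,0,0.015],"twist":0,"hand":0}
    - {"translation":[0,0,0],"twist":0,"hand":0}

```text
time: 5.25
tool_pos: [0.5502, -0.05, 0.11]
tool_rot: [-0.001, 0.35, 0.937, -0.0]
contact_force: [-12.9, 1.6, 22.2]
gripper_width: -0.002
grasp_force: 11.1
```

>>> apply_moves:
  targets:
    - {"translation":[0,0,-0.15],"twist":0,"hand":0}
    - {"translation":[0,0,-0.4],"twist":0,"hand":0}
    - {"translation":[0,-0.46,-0.1],"twist":0,"hand":0}
    - {"translation":[0,-0.46,0],"twist":0,"hand":0}
    - {"translation":[0,0,0],"twist":0,"hand":0}

```text
time: 5.75
tool_pos: [0.4879, -0.1222, 0.1716]
tool_rot: [0.001, 0.352, 0.936, -0.001]
contact_force: [-0.3, 0.0, -0.4]
gripper_width: -0.001
grasp_force: 0.0
```

```bash
python3 - <<'E'
from h import *
p,M=tool()
y=np.radians(49.0);U=np.array([np.cos(y),np.sin(y)]);V=np.array([np.sin(y),-np.cos(y)]);print(p[:2]@U,p[:2]@V)
w=grab_frame("wrist");cv2.imwrite("pics/e.png",cv2.resize(w,(800,600))[:,:,::-1])
E
```

```text
t 5.75 pos [ 0.4879 -0.1222  0.1716] yaw_y 48.74 z [ 0.001 -0.002 -1.   ] F [-0.3  0.  -0.4] w -0.0
0.22785998792226425 0.44838391691951673
```

View pics/e.png

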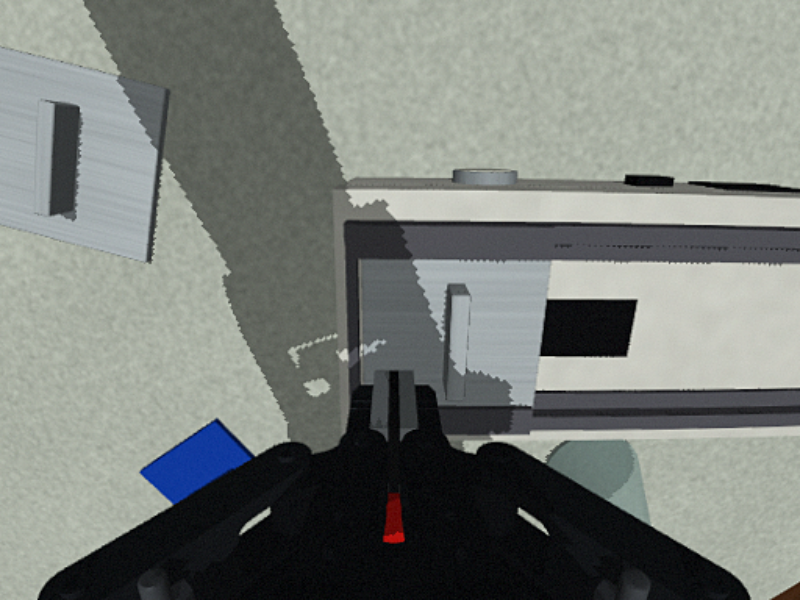

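The wrist view shows the tab down as a flat dark rectangle at (541..637, 299..357), with no raised block. The rib is at (445..470, 285..400), to the right of the fingertips at (393,385).

```bash
python3 - <<'E'
from h import *
y=np.radians(49.0);U=np.array([np.cos(y),np.sin(y)]);V=np.array([np.sin(y),-np.cos(y)])
for n,p,z in[("cover +y edge",[(550,262),(534,405)],.097),("cover -y",[(359,260)],.097),("tab corners at .088",[(545,299),(637,300),(541,355),(627,357)],.088),("rib top",[(447,285),(468,285),(446,398),(465,400)],.115),("wall outer",[(345,222),(800,229)],.0985),("inner front edge",[(410,394),(800,389)],.0985)]:
  P=unproj("wrist",np.float64(p)*.64,z)[:,:2]
  print(n,"along",(P@U).round(4),"across",(P@V).round(4))
E
```

```text
cover +y edge along [0.2989 0.2991] across [0.4142 0.487 ]
cover -y along [0.2145] across [0.4132]
tab corners at .088 along [0.3016 0.3468 0.3028 0.347 ] across [0.4346 0.4353 0.464  0.4656]
rib top along [0.2513 0.2599 0.2528 0.2613] across [0.4192 0.4192 0.4717 0.4728]
wall outer along [0.2091 0.4121] across [0.3962 0.3981]
inner front edge along [0.2375 0.4373] across [0.4794 0.48  ]
```

>>> apply_moves:
  targets:
    - {"translation":[0.015,0,0.25],"twist":0,"hand":0}
    - {"translation":[0,0,0.15],"twist":0,"hand":0}
    - {"translation":[0,0,0.07],"twist":0,"hand":0}
    - {"translation":[0,0,0],"twist":0,"hand":0}
    - {"translation":[0,0.06,0],"twist":0,"hand":0}
    - {"translation":[0,0.06,0],"twist":0,"hand":0}
    - {"translation":[0,0.08,0],"twist":0,"hand":0}
    - {"translation":[0,0.08,0],"twist":0,"hand":0}

```text
time: 6.6
tool_pos: [0.5078, -0.0968, 0.1246]
tool_rot: [0.001, 0.35, 0.937, -0.0]
contact_force: [-1.4, 0.4, -0.0]
gripper_width: 0.004
grasp_force: 0.3
```

>>> apply_moves:
  targets:
    - {"translation":[0,0.1,0],"twist":0,"hand":0}
    - {"translation":[0,0.12,0],"twist":0,"hand":0}
    - {"translation":[0,0.12,0],"twist":0,"hand":0}
    - {"translation":[0,0.12,0],"twist":0,"hand":0}
    - {"translation":[0,0,0],"twist":0,"hand":0}

```text
time: 7.1
tool_pos: [0.538, -0.0613, 0.1238]
tool_rot: [0.0, 0.35, 0.937, 0.0]
contact_force: [-0.5, -1.3, 0.1]
gripper_width: -0.001
grasp_force: 0.0
```

>>> apply_moves:
  targets:
    - {"translation":[0,0.12,0],"twist":0,"hand":0}
    - {"translation":[0,0.12,0],"twist":0,"hand":0}
    - {"translation":[0,0.12,0],"twist":0,"hand":0}
    - {"translation":[0,0.1,0],"twist":0,"hand":0}
    - {"translation":[0,0.06,0],"twist":0,"hand":0}
    - {"translation":[0,0.02,0],"twist":0,"hand":0}
    - {"translation":[0,0,0],"twist":0,"hand":0}

```text
time: 7.8
tool_pos: [0.5726, -0.0216, 0.1238]
tool_rot: [-0.0, 0.35, 0.937, 0.0]
contact_force: [-0.2, 0.1, 0.1]
gripper_width: 0.002
grasp_force: 0.0
```

>>> apply_moves:
  targets:
    - {"translation":[0,-0.06,0],"twist":0,"hand":0}
    - {"translation":[0,-0.06,-0.05],"twist":0,"hand":0}
    - {"translation":[0,0,-0.45],"twist":0,"hand":0}
    - {"translation":[0,-0.4,-0.2],"twist":0,"hand":0}
    - {"translation":[0,-0.4,0],"twist":0,"hand":0}
    - {"translation":[0,0,0],"twist":0,"hand":0}

```text
time: 8.4
tool_pos: [0.5103, -0.0942, 0.1953]
tool_rot: [0.001, 0.352, 0.936, -0.001]
contact_force: [0.8, -0.0, 0.2]
gripper_width: -0.001
grasp_force: 0.0
```

```bash
python3 - <<'E'
from h import *
tool()
w=grab_frame("wrist");t=grab_frame("top");cv2.imwrite("pics/f.png",np.hstack([cv2.resize(w,(400,300)),cv2.resize(t[80:260,180:420],(400,300))])[:,:,::-1])
rects("wrist","cover",.097);rects("top","cover",.097);rects("top","tab_top",.088)
for q in("flask","jar","dishes"): print(q,[np.round(r["point"],3) for r in recognise("top",q)[:1]])
E
```

```text
t 8.4 pos [ 0.5103 -0.0942  0.1953] yaw_y 48.74 z [ 0.002 -0.002 -1.   ] F [ 0.8 -0.   0.2] w -0.0
wrist cover 0.8 mean [ 0.5842 -0.0062] rect c [586.4  -7.3] wh [85.7 84.1] ang 48.1
wrist cover 0.63 mean [ 0.3497 -0.1582] rect c [ 350.4 -160.1] wh [64.2 77.1] ang 33.9
wrist cover 0.56 mean [ 0.4953 -0.2441] rect c [ 495.9 -246. ] wh [64.4 51. ] ang 83.9
top cover 0.98 mean [ 0.3051 -0.2109] rect c [ 307.6 -204.1] wh [102.  103.2] ang 33.5
top cover 0.9 mean [ 0.5116 -0.3154] rect c [ 512.3 -314.7] wh [79.6 77.5] ang 84.2
top cover 0.76 mean [ 0.5849 -0.0078] rect c [585.6  -9.5] wh [85.3 86.6] ang 49.1
top cover 0.61 mean [ 0.713 -0.308] rect c [ 713.4 -308.2] wh [105.9 108.3] ang 78.6
flask [array([ 0.7  , -0.103,  0.047])]
jar [array([ 0.605, -0.198,  0.085])]
dishes [array([0.688, 0.113, 0.056])]
```

View pics/f.png

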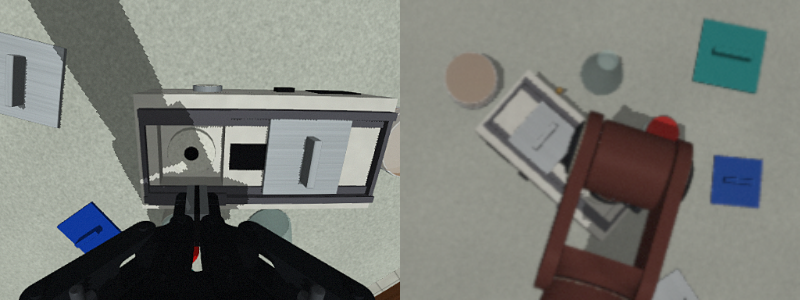

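The wrist view shows the cover flat in its guides at (310,157), and the top view puts it about 40 mm past the pump's middle. The filter is uncovered at (190,153), the tab is down at (247,157), and nothing is touching.

```bash
python3 -c "
from plant import *
print(job_done())"
```

```text
the job is handed in; nothing more can be done
None
```

The snap tab is pressed flush and the cover is on the parking deck, about 40 mm past the pump's middle, so the filter is uncovered; the flask, jar and dishes were not touched, and the job is handed in.

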